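# Close the swing clamps on a moulding flask

## Robot

A 6-joint arm with a two-finger parallel gripper is mounted at the origin on the work surface. World frame = base frame: x ahead of the robot, y to its left, z up, the work surface at z = 0. Lengths are in m, angles in rad, forces in N, time in s.
With the tool pointing down it reaches from about 0.275 to 1 m from the base axis. Payload 8.4 kg.
Tool frame: the origin (TCP) lies midway between the tips of the shut fingers; the grasp point (between the pads) lies 19 mm behind it; z points along the fingers, y is the line along which they close (so a half turn about z gives the same grasp; the last joint's range is limited). The gripper opens to 85 mm and grips with 20 to 120 N. Pads are 22 mm wide; open, the fingers measure 114 mm over their backs; the gripper's body (76 mm by 85 mm) begins 54 mm behind the grasp point. The pads swing forward as they close: fully open they stand 13 mm farther back than shut.
Start: joints at [1.33, 0.353, 1.633, -0, 1.155, -0.002], TCP at [0.148, 0.607, 0.231] pointing down, gripper open.
Joint ranges: [-2.63, 2.63], [-0.92, 2.1], [0.06, 2.66], [-1.3, 4.44], [0, 2.69], [-3.02, 3.02]. Speed limits (rad/s): [2.22, 2.22, 2.79, 3.14, 3.14, 3.14].

## Interface

Orientations are given as a rotation vector (axis times angle).
In Python, from plant import sense, get_image, camera_info, close_job gives the robot as it stands.
- The arm moves only by the tool carry_out, never from a script. Its argument "targets" is a list of rows, each a list of 3 entries, a list of its own where there are three numbers: the shift along the tool's x, y, z in m, then the turn about the tool's z in rad, then the finger opening in m, from 0 to 0.0854. In form: [[[tx, ty, tz], turn, jaw], ...]. A call has 1 to 20 rows; each row shifts and turns the commanded pose from where the row before left it, along the tool's axes as they then stand; what a row does not reach is not made up. A row lasts 1/8 s, in which the tool goes at most 62.5 mm and 10.7 degrees, less where a joint would pass 70% of its speed; a pose out of reach is approached as far as the arm can. A call with a gripper value outside its range is refused whole. The fingers move at their own pace and stop on an object; "force" is the grip in N (left out, the last holds). Time passes only in rows, so rows that do not move let the fingers close. It gives the time, the measured TCP pose, the force, the opening and the grip force at its end, in the units of the state.
- sense(): the state, without advancing time (a new reading comes with each control period).
- get_image(name): name is "side" or "top" or "wrist"; returns the picture (400x640x3 uint8, blue, green, red); there is no depth.
- camera_info(name): a dict with "fx", "fy", "cx", "cy" (pixels), "R" (3x3) and "t" (3): a world point X has camera coordinates R X + t. Camera axes: x right, y down, z forward; pixel columns grow to the right and rows downward; lengths in m; the calibration is good to about 2 mm. The wrist camera is an equidistant fisheye: a pixel r from the principal point sees the ray r / f radians off the axis. A picture is of the moment at which its call begins: read the wrist's pose just before it. camera_info takes no time and is no camera call; for the wrist camera it gives the pose at the moment of the call.
- close_job(): hands the job in; it is judged then, once.
The state is a dict: "t": time; "joint_positions": joint angles; "qd": joint speeds; "effort": joint torques, N m; "tcp_pos": TCP position; "tcp_rot": TCP orientation; "wrist_force": force on the tool from outside, world axes, zero at the start; "ft_torque": the same for the moment, N m; "width": finger opening in m; "grip_force": force on a finger pad.
Only numpy, scipy, OpenCV 4.12 (cv2) and the standard library are available. Lean on these libraries where they do the work, as an engineer would, in place of code of your own. Each camera call takes 0.05 s, during which the arm holds its last target. There are 200 camera calls.

## Task

Secure the board on the moulding flask ready for turning over: with a fingertip, gently push the two red swing clamps round until the end of each bar lies centred over the brass pad on its own side of the board. Do not pick up or drag the board, leave everything else on the bench where it is, and finish clear of it all.

Things in the scene. Friction and masses are not known exactly. Their poses are not given: they have to be found in the camera images.
- flask: small cast-aluminium moulding flask (two stacked hollow frames), 180 mm in its own x, 200 mm in y, 100 mm high, fixed to the bench; origin: centre of its underside, on the bench; y points to its left bracket. Grey clamp brackets stick out of its left and right sides, up to 142 mm from its centre, tops 100 mm above the bench. The two red clamps turn on these brackets.
- board: loose grey-painted moulding board lying on top of the flask, 180 x 200 x 12 mm, about 0.7 kg, its top 112 mm above the bench; origin: centre of its underside. A dark wooden knob (30 mm across, 30 mm high) stands at its centre; two square brass pads (34 x 34 mm, 3 mm proud) lie on it, 42 mm left and right of its centre. It is not fastened: do not drag or lift it.
- clamp_left: the left (+y side) swing clamp: a straight red bar 18 mm wide, 24 mm high, reaching 90 mm from a vertical pivot with a round boss (30 mm across) and bolt head (7 mm above the bar). Starts 0.8 rad or more off its pad, on either side. Origin: on the pivot axis at the bar's underside, 119 mm above the bench (bar 119 to 143 mm high); x points along the bar to its free end, z up.
- tip_left (a point): middle of the left clamp's bar (half width, half height), 80 mm from the pivot axis, 10 mm short of its free end, 131 mm above the bench. The bar swings level either way against constant friction, 0.15 N m (2.5 N at 60 mm out), no spring; it stays where it is left. No stop at the pad: pushed too far it goes past. The shorter way to the pad is always free.
- pad_left (a point): centre of the top face of the left brass pad on the board, 115 mm above the bench, about 80 mm from the left clamp's pivot axis. With the clamp closed the bar's underside passes 4 mm above the pad, without touching, and about 8 mm of brass shows on each side of it.
- clamp_right: the right (-y side) swing clamp: a straight red bar 18 mm wide, 24 mm high, reaching 90 mm from a vertical pivot with a round boss (30 mm across) and bolt head (7 mm above the bar). Starts 0.8 rad or more off its pad, on either side. Origin: on the pivot axis at the bar's underside, 119 mm above the bench (bar 119 to 143 mm high); x points along the bar to its free end, z up.
- tip_right (a point): middle of the right clamp's bar (half width, half height), 80 mm from the pivot axis, 10 mm short of its free end, 131 mm above the bench. The bar swings level either way against constant friction, 0.15 N m (2.5 N at 60 mm out), no spring; it stays where it is left. No stop at the pad: pushed too far it goes past. The shorter way to the pad is always free.
- pad_right (a point): centre of the top face of the right brass pad on the board, 115 mm above the bench, about 80 mm from the right clamp's pivot axis. With the clamp closed the bar's underside passes 4 mm above the pad, without touching, and about 8 mm of brass shows on each side of it.
- pattern: yellow turned casting pattern, disc 72 mm across with a hub, 34 mm high, on the bench on the robot side of the flask; loose bystander, origin at the centre of its underside.
- sprue_pin: tapered pale wooden sprue pin, 34 mm across at its foot, 85 mm high, standing beyond the flask (+x); loose bystander, origin at the centre of its underside.
- can: jar with a black lid, 60 mm across, 100 mm high, standing beyond the flask (+x); loose bystander, origin at the centre of its underside.
- rammer: dark wooden bench rammer, 60 mm across at its foot, 145 mm high, standing on the right of the bench; loose bystander, origin at the centre of its underside.
- weight: dark steel mould weight, 64 mm across, 45 mm high, on the right of the bench; loose bystander, origin at the centre of its underside.
- brush: brush lying on the left of the bench; loose bystander, origin at the underside near its middle.
- wrench: wrench lying on the left of the bench; loose bystander, origin at the underside near its middle.

How it is judged:
At the end, for the whole second after the job is handed in: The point 80 mm along each clamp bar is within 10 mm (horizontally) of the centre of its brass pad, both clamps at rest, the board still flat and within 10 mm of where it lay, every other thing within 30 mm of its start (horizontal distance between tip_left and pad_left below 0.01 m and angular speed of each of clamp_left, clamp_right below 0.05 rad/s and horizontal distance between tip_right and pad_right below 0.01 m and distance of board from where it was at the start of the episode below 0.01 m and angle between board's own z axis and vertical below 0.03 rad and linear speed of board below 0.02 m/s and distance of each of pattern, sprue_pin, can, rammer, weight, brush, wrench from where it was at the start of the episode below 0.03 m); the robot touches nothing.
It fails at once if the board was lifted, tipped or dragged more than 10 mm (distance of board from where it was at the start of the episode above 0.01 m or angle between board's own z axis and vertical above 0.06 rad).
It fails at once if another thing on the bench was moved more than 30 mm, lifted or knocked over (distance of any of pattern, sprue_pin, can, rammer, weight, brush, wrench from where it was at the start of the episode above 0.03 m or angle between any of pattern, sprue_pin, can, rammer, weight's own z axis and vertical above 0.5 rad).
It fails at once if a clamp was forced: more than 30 N between the robot and a clamp (contact force between any of the fingers, the arm and clamp_left above 30 N or contact force between any of the fingers, the arm and clamp_right above 30 N).
It also fails if it takes over 61 s, if anything falls off the work surface, if the arm or the gripper's body presses on something with over 40 N, if the wrist force passes 120 N, or if a joint passes its speed limit or range.

## Working session

There is one attempt and no reset: what is moved stays moved. The work goes in short steps, Python scripts to look and compute and a tool call to move; the robot and the scene stay as the last step left them, time stands still between calls to the robot, and variables do not carry over. Pictures are saved under pics/ and viewed, at most 10 in all, crops included, and the job is handed in when it is done.

Besides the shell and the picture viewer there is one more tool, called after "Emit:" as name([rows], argument=value, ...), one row to a line, values as JSON. carry_out: Moves the arm, as the interface text tells. Its arguments: {"type":"object","properties":{"targets":{"type":"array","items":{"type":"array"}},"force":{"type":"number"}},"required":["targets"]}

```bash
mkdir -p pics; python3 - <<'E'
from plant import *
import cv2
for n in("top","side"):
    cv2.imwrite(f"pics/{n}0.png",get_image(n)); c=camera_info(n); print(n,c)
s=sense();print(s["t"],s["tcp_pos"],s["tcp_rot"])
E
```

```text
top {'fx': 370.0212185933049, 'fy': 370.0212185933049, 'cx': 315.34585117087227, 'cy': 201.84456261909395, 'R': array([[ 0.02010775, -0.99976756,  0.00777839],
       [-0.99428272, -0.02081227, -0.10473165],
       [ 0.10486919, -0.005628  , -0.9944701 ]]), 't': array([-0.01954195,  0.58278298,  1.21230616])}
side {'fx': 436.62701007708216, 'fy': 436.62701007708216, 'cx': 320.10425940955844, 'cy': 198.6412377481231, 'R': array([[ 0.95712995, -0.28938895,  0.0125021 ],
       [-0.16969914, -0.59519886, -0.78545562],
       [ 0.23474341,  0.74966149, -0.6187917 ]]), 't': array([-0.53793216,  0.17865586,  1.25313093])}
0.1 [0.14774019 0.60685514 0.23063703] [-3.74174779e-01 -3.11908256e+00  1.90213036e-03]
```

View pics/top0.png

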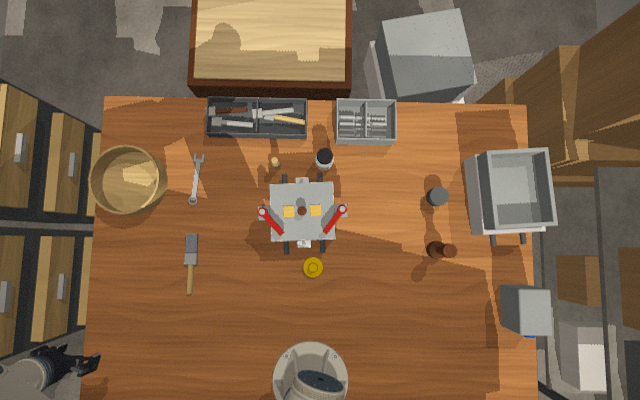

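View pics/side0.png

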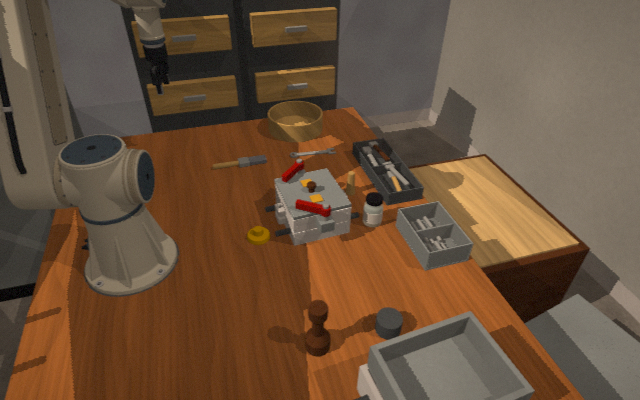

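The top view shows the left pivot near (263,211) with its bar end near (281,233), and the right pivot near (342,209) with its bar end near (326,232). Both bars are swung toward the robot and have to be pushed to +x. I'll enlarge this area.

```bash
python3 - <<'E'
import cv2
im=cv2.imread("pics/top0.png")[160:265,245:365]
cv2.imwrite("pics/crop0.png",cv2.resize(im,None,fx=5.5,fy=5.5,interpolation=cv2.INTER_CUBIC))
E
```

```text
(no output)
```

View pics/crop0.png

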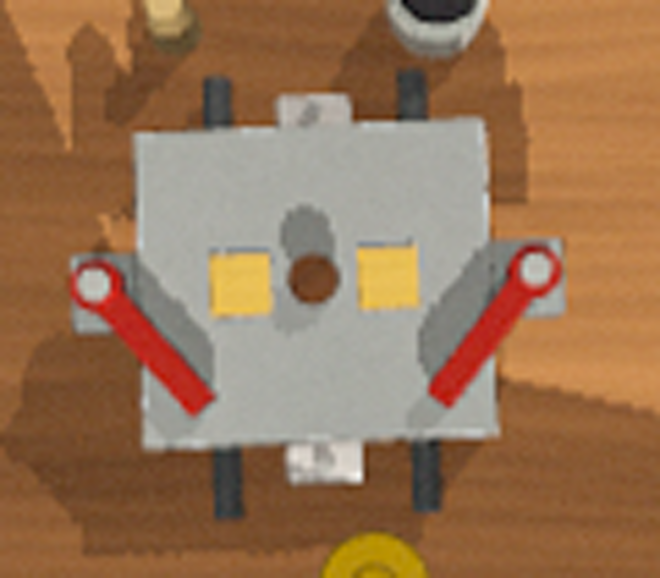

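The crop shows the bolt heads at (95,285) and (537,267), and the bar ends at (203,405) and (442,397). The pads are at (241,285) and (389,277), and the knob top is at (313,279).

```bash
cat >h.py <<'E'
import numpy as np
from plant import *
def world(c,u,v,z):
    d=np.array([(u-c["cx"])/c["fx"],(v-c["cy"])/c["fy"],1]); R=np.array(c["R"]); o=-R.T@c["t"]; d=R.T@d
    return o+d*(z-o[2])/d[2]
E
python3 - <<'E'
from h import *
from scipy.spatial.transform import Rotation as Ro
c=camera_info("top"); P={}
for n,x,y,z in [("pivL",95,285,.15),("endL",203,405,.143),("pivR",537,267,.15),("endR",442,397,.143),("padL",241,285,.115),("padR",389,277,.115),("knob",313,279,.142),("patt",373,565,.034)]:
    P[n]=world(c,245+(x+.5)/5.5-.5,160+(y+.5)/5.5-.5,z); print(n,P[n].round(4))
for s in "LR":
    a=P["end"+s]-P["piv"+s];b=P["pad"+s]-P["piv"+s]
    print(np.hypot(*a[:2]),np.hypot(*b[:2]),np.arctan2(a[1],a[0]),np.arctan2(b[1],b[0]))
S=sense();print(Ro.from_rotvec(S["tcp_rot"]).as_matrix().round(3),S["width"])
E
```

```text
pivL [0.538  0.1542 0.15  ]
endL [0.4736 0.0935 0.143 ]
pivR [ 0.553  -0.0888  0.15  ]
endR [ 0.4807 -0.0379  0.143 ]
padL [0.5424 0.0763 0.115 ]
padR [ 0.5487 -0.0075  0.115 ]
knob [0.5445 0.0347 0.142 ]
patt [ 0.3823 -0.0019  0.034 ]
0.0884706726734607 0.07798166053460386 -2.385790670628502 -1.5144946317874364
0.08842258401207337 0.08134490412721491 2.5284081947651695 1.6237307604671698
[[-0.972  0.237 -0.   ]
 [ 0.237  0.972 -0.001]
 [ 0.    -0.001 -1.   ]] 0.08522522586725766
```

Emit:
carry_out([
  [[-0.0357,-0.0318,0],0,0],
  [[-0.0357,-0.0318,0],0,0],
  [[-0.0357,-0.0318,0],0,0],
  [[-0.0357,-0.0318,0],0,0],
  [[-0.0357,-0.0318,0],0,0],
  [[-0.0357,-0.0318,0],0,0],
  [[-0.0357,-0.0318,0],0,0],
  [[-0.0357,-0.0318,0],0,0],
  [[-0.0357,-0.0318,0],0,0],
  [[-0.0357,-0.0318,0],0,0],
  [[-0.0357,-0.0318,0],0,0],
  [[-0.0357,-0.0318,0],0,0],
  [[0,0,0],0.143,0],
  [[0,0,0],0.143,0],
  [[0,0,0],0.143,0],
  [[0,0,0],0.143,0],
  [[0,0,0],0,0],
  [[0,0,0],0,0],
])

```text
t: 2.35
tcp_pos: [0.4737, 0.1351, 0.2311]
tcp_rot: [-1.234, -2.889, 0.0]
wrist_force: [-0.6, 0.3, -0.5]
width: 0.0005
grip_force: 0.0
```

```bash
cat >>h.py <<'E'
import cv2
from scipy.spatial.transform import Rotation as Ro
def goal(xy):  # shift in tool axes to a world xy, and tool-x heading
    S=sense();M=Ro.from_rotvec(S["tcp_rot"]).as_matrix(); d=np.r_[xy,S["tcp_pos"][2]]-S["tcp_pos"]
    print(S["t"],np.round(S["tcp_pos"],4),"heading",np.arctan2(M[1,0],M[0,0]).round(4),"w",round(S["width"],4),"shift",(M.T@d).round(4),"F",np.round(S["wrist_force"],1),"q",np.round(S["joint_positions"],2))
E
python3 - <<'E'
from h import *
goal([.4737,.1348])
cv2.imwrite("pics/w1.png",get_image("wrist"))
E
```

```text
2.35 [0.4737 0.1351 0.2311] heading 2.3339 w 0.0005 shift [-0.0002 -0.0002  0.    ] F [-0.6  0.3 -0.5] q [ 0.27  0.15  1.91 -0.    1.09 -0.49]
```

View pics/w1.png

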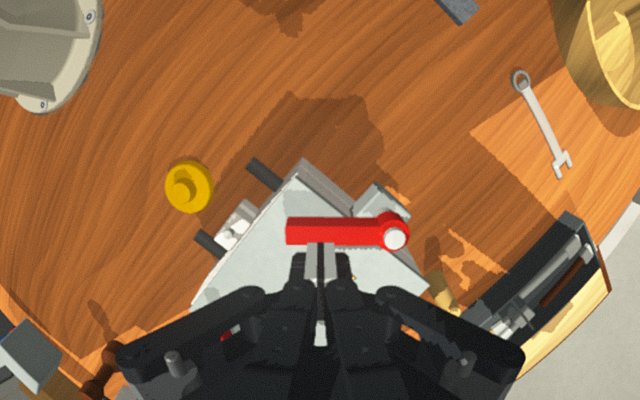

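The wrist view shows the left bar level across the picture, its end near (288,231) and its bolt near (395,235). The fingertips are at (320,262), and the face lines up with the bar. I'll check the clearance by projection before going down.

```bash
cat >>h.py <<'E'
def wray(c,u,v,z):
    x,y=u-c["cx"],v-c["cy"]; r=np.hypot(x,y); th=r/c["fx"]; d=np.array([x/r*np.sin(th),y/r*np.sin(th),np.cos(th)])
    R=np.array(c["R"]); o=-R.T@c["t"]; d=R.T@d
    return o+d*(z-o[2])/d[2]
E
python3 - <<'E'
from h import *
c=camera_info("wrist")
for n,u,v,z in [("bolt",396,236,.15),("end top",287,218,.143),("end bot?",287,243,.119),("bolt-side top edge",340,218,.143),("tip",320,270,.231)]: print(n,wray(c,u,v,z).round(4))
E
```

```text
bolt [0.5363 0.1584 0.15  ]
end top [0.4634 0.1072 0.143 ]
end bot? [0.4842 0.08   0.119 ]
bolt-side top edge [0.4942 0.1365 0.143 ]
tip [0.4796 0.1287 0.231 ]
```

Emit:
carry_out([
  [[0.007,0,0],0,0],
  [[0,0,0.03],0,0],
  [[0,0,0.03],0,0],
  [[0,0,0.03],0,0],
  [[0,0,0.014],0,0],
  [[0,0,0],0,0],
  [[0,0,0],0,0],
])

```text
t: 3.28
tcp_pos: [0.4697, 0.1405, 0.1282]
tcp_rot: [1.238, 2.886, 0.001]
wrist_force: [0.1, 0.2, 0.5]
width: 0.0001
grip_force: 0.0
```

```bash
python3 - <<'E'
from h import *
goal([.4737,.1348])
cv2.imwrite("pics/w2.png",get_image("wrist"))
E
```

```text
3.275 [0.4697 0.1405 0.1282] heading 2.331 w 0.0001 shift [-0.0069 -0.001   0.    ] F [0.1 0.2 0.5] q [ 0.29  0.28  2.01  0.    0.85 -0.47]
```

View pics/w2.png

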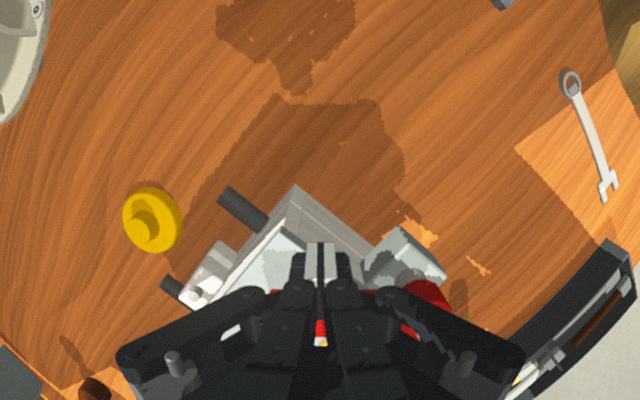

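The shut fingers are now beside the bar on the push side, with the bar hidden behind them. I'll approach and swing part of the way.

Emit:
carry_out([
  [[-0.005,0,0],0,0],
  [[-0.004,0,0],0,0],
  [[-0.004,0,0],0,0],
  [[-0.004,0,0],0,0],
  [[-0.0053,-0.0015,0],-0.0871,0],
  [[-0.0053,-0.0015,0],-0.0871,0],
  [[-0.0053,-0.0015,0],-0.0871,0],
  [[-0.0053,-0.0015,0],-0.0871,0],
  [[-0.0053,-0.0015,0],-0.0871,0],
  [[-0.0053,-0.0015,0],-0.0871,0],
  [[-0.0053,-0.0015,0],-0.0871,0],
  [[0,0,0],0,0],
  [[0,0,0],0,0],
])

```text
t: 4.95
tcp_pos: [0.5065, 0.0999, 0.1272]
tcp_rot: [0.318, 3.125, -0.0]
wrist_force: [0.1, 0.0, -0.3]
width: -0.0
grip_force: 0.0
```

```bash
python3 - <<'E'
from h import *
goal([.5180,.0934])
im=get_image("top")[160:265,245:365]
cv2.imwrite("pics/t3.png",cv2.resize(im,None,fx=5.5,fy=5.5,interpolation=cv2.INTER_CUBIC))
E
```

```text
4.95 [0.5065 0.0999 0.1272] heading 2.9385 w -0.0 shift [-0.0126 -0.0041  0.    ] F [ 0.1  0.  -0.3] q [ 0.19  0.32  1.96 -0.    0.87 -1.18]
```

View pics/t3.png

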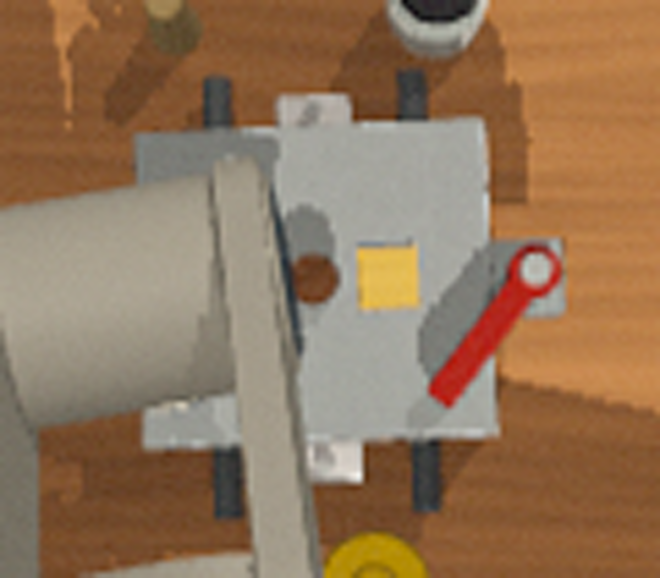

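The arm hides the clamp in this view. I'll push on to just short of nominal, then back off and look.

Emit:
carry_out([
  [[-0.004,-0.0015,0],-0.086,0],
  [[-0.004,-0.0013,0],-0.086,0],
  [[-0.002,-0.001,0],-0.086,0],
  [[0,0,0],0,0],
  [[0,0,0],0,0],
])

```text
t: 5.62
tcp_pos: [0.5155, 0.0949, 0.1272]
tcp_rot: [0.086, -3.14, 0.0]
wrist_force: [-3.1, -0.4, 0.3]
width: 0.0
grip_force: 0.9
```

```bash
python3 - <<'E'
from h import *
goal([.5180,.0934])
E
```

```text
5.625 [0.5155 0.0949 0.1272] heading -3.0869 w 0.0 shift [-0.0024 -0.0016 -0.    ] F [-3.1 -0.4  0.3] q [ 0.18  0.33  1.94 -0.    0.87 -1.45]
```

Emit:
carry_out([
  [[0.01,0,0],0,0],
  [[0.02,0,0],0,0],
  [[0.03,0,-0.01],0,0],
  [[0.02,0,-0.03],0,0],
  [[0,0,-0.05],0,0],
  [[0,0,-0.03],0,0],
  [[0,0,0],0,0],
  [[0,0,0],0,0],
])

```text
t: 6.62
tcp_pos: [0.4354, 0.0904, 0.2467]
tcp_rot: [0.089, -3.14, 0.0]
wrist_force: [-0.5, -0.7, -0.7]
width: -0.0002
grip_force: 0.0
```

```bash
python3 - <<'E'
from h import *
goal([.4873,-.0672])
cv2.imwrite("pics/w4.png",get_image("wrist"))
im=get_image("top")[160:265,245:365]
cv2.imwrite("pics/t4.png",cv2.resize(im,None,fx=5.5,fy=5.5,interpolation=cv2.INTER_CUBIC))
E
```

```text
6.625 [0.4354 0.0904 0.2467] heading -3.0851 w -0.0002 shift [-0.043  -0.1602 -0.    ] F [-0.5 -0.7 -0.7] q [ 0.2   0.05  1.98  0.    1.11 -1.43]
```

View pics/w4.png

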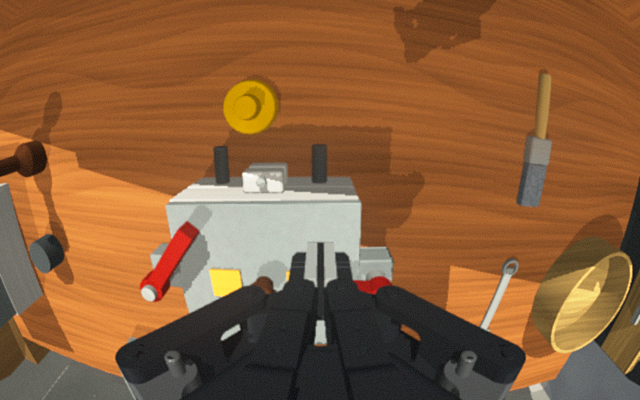

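Emit:
carry_out([
  [[-0.0098,-0.0446,0],0,0],
  [[-0.0097,-0.0447,0],0,0],
  [[-0.0097,-0.0446,0],0,0],
  [[-0.0097,-0.0447,0],0,0],
  [[0,0,0],-0.15,0],
  [[0,0,0],-0.15,0],
  [[0,0,0],-0.15,0],
  [[0,0,0],-0.15,0],
  [[0,0,0],-0.15,0],
  [[0,0,0],-0.15,0],
  [[0,0,0],0,0],
  [[0,0,0],0,0],
])

```text
t: 8.22
tcp_pos: [0.4847, -0.0856, 0.2466]
tcp_rot: [1.441, -2.79, -0.001]
wrist_force: [1.2, -0.3, -0.5]
width: 0.0002
grip_force: 0.0
```

```bash
python3 - <<'E'
from h import *
goal([.4843,-.0857])
cv2.imwrite("pics/w5.png",get_image("wrist"))
E
```

```text
8.225 [ 0.4847 -0.0856  0.2466] heading -2.188 w 0.0002 shift [0.0003 0.0003 0.    ] F [ 1.2 -0.3 -0.5] q [-0.18  0.13  1.89 -0.    1.12 -2.7 ]
```

View pics/t4.png

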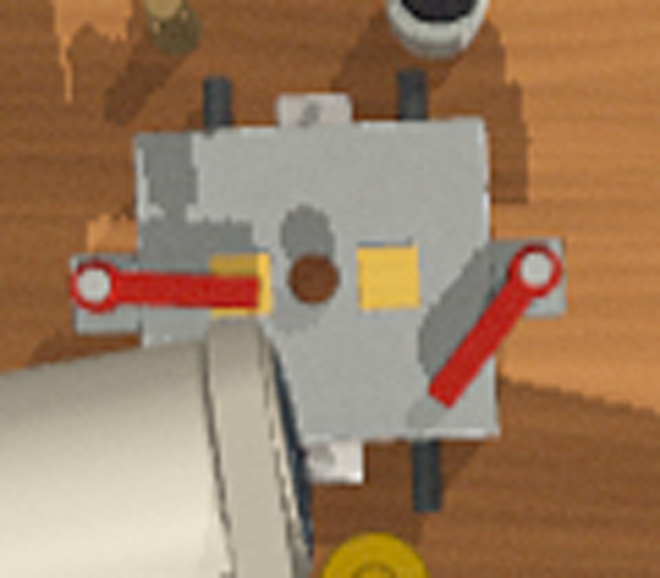

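The left bar now lies over its pad, its end centre near (258,292) against the pad at (241,285), so it stopped slightly short. I'll measure that and take down to the right clamp.

```bash
python3 - <<'E'
from h import *
c=camera_info("top")
f=lambda x,y,z:world(c,245+(x+.5)/5.5-.5,160+(y+.5)/5.5-.5,z)
p=f(95,285,.15);e=f(258,292,.143);d=(e-p)[:2];print(e,np.hypot(*d),np.arctan2(d[1],d[0]))
t=p[:2]+.08*d/np.hypot(*d);print(t-f(241,285,.115)[:2])
E
```

```text
[0.53654394 0.06493861 0.143     ] 0.08924626060666545 -1.5873812941155383
[-0.00571492 -0.0021309 ]
```

Emit:
carry_out([
  [[0,0,0.04],0,0],
  [[0,0,0.04],0,0],
  [[0,0,0.03],0,0],
  [[0,0,0.0095],0,0],
  [[0,0,0],0,0],
  [[-0.005,0,0],0,0],
  [[-0.004,0,0],0,0],
  [[-0.004,0,0],0,0],
  [[-0.004,0,0],0,0],
  [[-0.0051,0.0015,0],0.0871,0],
  [[-0.0051,0.0015,0],0.0871,0],
  [[-0.0051,0.0015,0],0.0871,0],
  [[-0.0051,0.0015,0],0.0871,0],
  [[-0.0051,0.0015,0],0.0871,0],
  [[-0.0051,0.0015,0],0.0871,0],
  [[-0.0051,0.0015,0],0.0871,0],
  [[0,0,0],0,0],
  [[0,0,0],0,0],
])

```text
t: 10.52
tcp_pos: [0.5151, -0.0412, 0.1278]
tcp_rot: [-0.546, 3.094, 0.0]
wrist_force: [0.6, -0.9, 0.5]
width: 0.0001
grip_force: 0.1
```

```bash
python3 - <<'E'
from h import *
goal([.5299,-.0320])
E
```

```text
10.525 [ 0.5151 -0.0412  0.1278] heading -2.7925 w 0.0001 shift [-0.017   0.0036  0.    ] F [ 0.6 -0.9  0.5] q [-0.08  0.32  1.96  0.    0.87 -2.  ]
```

Emit:
carry_out([
  [[-0.005,0.0012,0],0.08,0],
  [[-0.005,0.0012,0],0.08,0],
  [[-0.004,0.0012,0],0.08,0],
  [[-0.002,0,0],0.056,0],
  [[-0.0015,0,0],0,0],
  [[0,0,0],0,0],
  [[0,0,0],0,0],
])

```text
t: 11.4
tcp_pos: [0.5306, -0.0337, 0.1275]
tcp_rot: [0.082, -3.14, -0.0]
wrist_force: [-4.0, 2.0, -1.6]
width: 0.0001
grip_force: 1.8
```

```bash
python3 - <<'E'
from h import *
goal([.5299,-.0320])
E
```

```text
11.4 [ 0.5306 -0.0337  0.1275] heading -3.0895 w 0.0001 shift [0.0006 0.0017 0.    ] F [-4.   2.  -1.6] q [-0.07  0.34  1.92  0.    0.88 -1.69]
```

Emit:
carry_out([
  [[0.01,0,0],0,0],
  [[0.02,0,0],0,0],
  [[0.03,0,-0.01],0,0],
  [[0.03,0,-0.03],0,0],
  [[0.03,0,-0.05],0,0],
  [[0.03,0,-0.03],0,0],
  [[0,0,0],0,0],
  [[0,0,0],0,0],
])

```text
t: 12.4
tcp_pos: [0.3818, -0.0417, 0.2477]
tcp_rot: [-0.08, 3.139, -0.001]
wrist_force: [-0.3, 0.4, 0.8]
width: -0.0
grip_force: 0.0
```

```bash
python3 - <<'E'
from h import *
goal([.47,.0945])
im=get_image("top")[160:265,245:365]
cv2.imwrite("pics/t6.png",cv2.resize(im,None,fx=5.5,fy=5.5,interpolation=cv2.INTER_CUBIC))
E
```

```text
12.4 [ 0.3818 -0.0417  0.2477] heading -3.0905 w -0.0 shift [-9.500e-02  1.315e-01  1.000e-04] F [-0.3  0.4  0.8] q [-0.11 -0.06  2.09 -0.    1.11 -1.73]
```

View pics/t6.png

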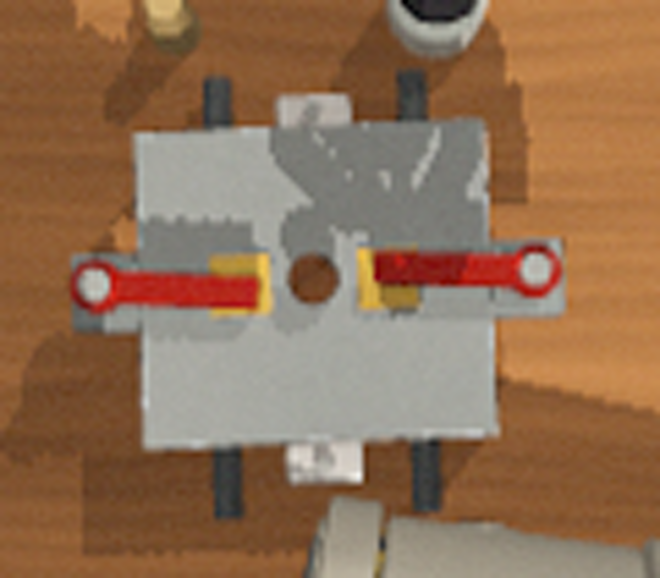

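The right bar's end centre is at (376,267) over its pad at (389,277). The left end is still at (258,292).

```bash
python3 - <<'E'
from h import *
c=camera_info("top")
f=lambda x,y,z:world(c,245+(x+.5)/5.5-.5,160+(y+.5)/5.5-.5,z)
for b,en,pd in [((95,285),(258,292),(241,285)),((537,267),(376,267),(389,277))]:
    p=f(*b,.15);e=f(*en,.143);d=(e-p)[:2]
    t=p[:2]+.08*d/np.hypot(*d);print(np.hypot(*d),t-f(*pd,.115)[:2])
E
python3 - <<'E'
E
```

```text
0.08924626060666545 [-0.00571492 -0.0021309 ]
0.08872402846625072 [ 0.00319672 -0.00123863]
```

The right clamp is 3 mm off its pad, which is fine. The left is about 6 mm short, so I'll nudge it about 3.5 mm further at the finger.

Emit:
carry_out([
  [[-0.0317,0.0438,0],0,0],
  [[-0.0317,0.0438,0],0,0],
  [[-0.0316,0.0439,0],0,0],
  [[0,0,0],0,0],
  [[0,0,0.04],0,0],
  [[0,0,0.04],0,0],
  [[0,0,0.03],0,0],
  [[0,0,0.01],0,0],
  [[0,0,0],0,0],
  [[0,0,0],0,0],
])

```text
t: 13.7
tcp_pos: [0.4703, 0.0947, 0.1287]
tcp_rot: [-0.08, 3.139, 0.0]
wrist_force: [0.3, 0.3, 0.2]
width: -0.0001
grip_force: 0.0
```

```bash
python3 - <<'E'
from h import *
goal([.519,.0949])
E
```

```text
13.7 [0.4703 0.0947 0.1287] heading -3.0905 w -0.0001 shift [-0.0487 -0.0023  0.0001] F [0.3 0.3 0.2] q [ 0.2   0.26  2.03 -0.    0.85 -1.43]
```

Emit:
carry_out([
  [[-0.015,-0.002,0],0,0],
  [[-0.015,0,0],0,0],
  [[-0.009,0,0],0,0],
  [[-0.004,0,0],0,0],
  [[-0.003,0,0],0,0],
  [[-0.0027,0,0],0,0],
  [[0,0,0],0,0],
  [[0,0,0],0,0],
])

```text
t: 14.7
tcp_pos: [0.5177, 0.0951, 0.1276]
tcp_rot: [0.08, -3.14, 0.0]
wrist_force: [-2.0, -1.3, -1.1]
width: 0.0
grip_force: 1.0
```

```bash
python3 - <<'E'
from h import *
goal([.519,.0949])
E
```

```text
14.7 [0.5177 0.0951 0.1276] heading -3.0904 w 0.0 shift [-0.0013 -0.0002 -0.    ] F [-2.  -1.3 -1.1] q [ 0.18  0.33  1.93 -0.    0.88 -1.44]
```

Emit:
carry_out([
  [[0.01,0,0],0,0],
  [[0.02,0,0],0,0],
  [[0.03,0,-0.01],0,0],
  [[0.03,0,-0.03],0,0],
  [[0.03,0,-0.05],0,0],
  [[0.03,0,-0.03],0,0],
  [[0,0,0],0,0],
  [[0,0,0],0,0],
])

```text
t: 15.7
tcp_pos: [0.3686, 0.0876, 0.2476]
tcp_rot: [-0.081, 3.139, 0.0]
wrist_force: [0.0, 0.6, -0.0]
width: -0.0001
grip_force: 0.0
```

```bash
python3 - <<'E'
from h import *
goal([.47,.0945])
im=get_image("top")[160:265,245:365]
cv2.imwrite("pics/t7.png",cv2.resize(im,None,fx=5.5,fy=5.5,interpolation=cv2.INTER_CUBIC))
E
```

```text
15.7 [0.3686 0.0876 0.2476] heading -3.0902 w -0.0001 shift [-1.016e-01  1.700e-03  1.000e-04] F [ 0.   0.6 -0. ] q [ 0.23 -0.07  2.1   0.    1.11 -1.39]
```

View pics/t7.png

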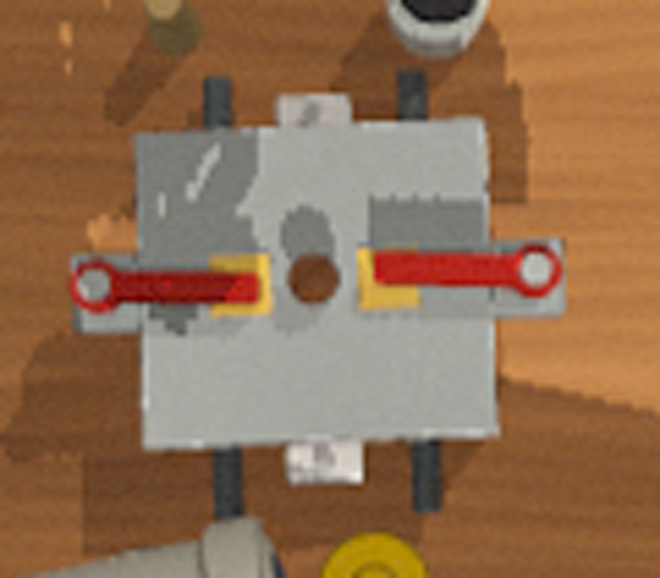

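The left end is now near (258,288), about 3 mm from the pad centre, and the right is unchanged. The board and pattern haven't moved, and the arm is clear, so I'm handing the job in.

```bash
python3 -c "
from plant import *
print(close_job())"
```

```text
the job is handed in; nothing more can be done
None
```

Both swing clamps are pushed round over their brass pads, each about 3 mm from centre by my top-camera measurement. The board has not moved, the arm is clear, and the job was handed in just after 15.7 s; the hand-in returned no verdict.

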